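# Set the outlet selector to the flask, then open the feed

### The job

With the feed lever still closed, push the long selector lever round with a finger until it points at the conical flask; only then push the short feed lever fully open, in line with the feed pipe. Just push the levers, do not grip them, and do not move the glassware.

Things in the scene. Friction and masses are not known exactly. Their poses are not given: they have to be found in the camera images.
- manifold: bench outlet manifold, fixed: round drip plate 370 mm wide, 8 mm thick, central column with valve head. Origin: plate's underside centre, z up. 4 outlet pipes (top 146 mm above the bench) fan out towards -x, -x-y, +x-y and +x, each ending in a nozzle 140 mm from the centre over one vessel. A thicker feed pipe (top 149 mm; cock cap at the feed lever) runs to +y. Highest: lever hubs, 199 mm
- selector_pivot (a point): point on the vertical axis of the selector lever, in the middle of the lever's height (184 mm above the bench); same axes as the manifold
- feed_pivot (a point): point on the vertical axis of the feed lever, 110 mm to +y of selector_pivot on the feed pipe, in the middle of the lever's height (184 mm above the bench); same axes as the manifold
- selector (a joint): angle of the long selector lever, rad: 0 = pointing to the manifold's -y (away from the feed lever), growing counterclockwise seen from above; outlets at -1.571, -0.785, 0.785, 1.571; stops at +-1.78. Starts near 0, between outlets. No detents: stays where it is left. Friction about 0.15 N m (about 2 N at 85 mm from the axis)
- selector_tip (a point): near the free end of the selector lever, 126 mm from its axis, at mid height; the lever is 130 mm long from the axis, a steel bar 22 mm tall, 20 mm wide over the rubber strips on its sides, with 27 mm of free air under it down to the pipes; its hub is 44 mm wide
- selector_aim (a point): point 140 mm from the axis along the selector lever, just past its end: where the lever points; it is above a nozzle when the lever is over that outlet
- feed (a joint): angle of the short feed lever, rad: 0 = closed, across the feed pipe, pointing to the manifold's -x; grows clockwise seen from above; 1.571 = fully open at its stop, along the pipe, pointing to the manifold's +y. It starts within 0.12 of closed and stays where it is left. Opened by pushing on the face that looks to -y when closed. Friction about 0.12 N m (about 2 N at 60 mm from the axis)
- feed_tip (a point): near the free end of the feed lever, 86 mm from its axis, at mid height; the lever is 90 mm long from the axis, a steel bar 22 mm tall, 20 mm wide over the rubber strips on its sides, with 24 mm of free air under it down to the pipes; its hub is 30 mm wide
- flask_mid (a point): the conical flask: glass cone 65 mm wide at the foot with a narrow neck, 105 mm tall; loose on the drip plate under one of the four nozzles (which one varies). Point on its axis, half-way up
- beaker_small_mid (a point): the smallest straight glass beaker, 54 mm wide, 70 mm tall; loose on the drip plate under one of the four nozzles (which one varies). Point on its axis, half-way up
- beaker_mid_mid (a point): the middle straight glass beaker, 62 mm wide, 80 mm tall; loose on the drip plate under one of the four nozzles (which one varies). Point on its axis, half-way up
- beaker_large_mid (a point): the largest straight glass beaker, 72 mm wide, 92 mm tall; loose on the drip plate under one of the four nozzles (which one varies). Point on its axis, half-way up
Mind the look-alikes: they are no part of the job. What is shaped like the part that bears flask_mid but blue is not meant.

How it is judged:
On the way, in this order (a step that is already met when the one before it is completed fails the run):
1. the selector lever points at the conical flask and rests there, the feed lever still closed (horizontal distance between selector_aim and flask_mid below 0.022 m and velocity of joint selector between -0.05 and 0.05 rad/s and value of joint feed below 0.3 rad), for 0.3 s.
2. the feed lever is fully open (horizontal distance between selector_aim and flask_mid below 0.022 m and value of joint feed above 1.45 rad), for 0.2 s.
At the end, for the whole second after the job is handed in: The selector lever points at the conical flask (the point 140 mm out along it is within 22 mm of the flask's axis seen from above) and is at rest, the feed lever is within 0.12 rad of its open stop, and all four vessels stand upright within 15 mm of where they were (all of step 2 and velocity of joint selector between -0.05 and 0.05 rad/s and distance of each of flask_mid, beaker_small_mid, beaker_mid_mid, beaker_large_mid from where it was at the start of the episode below 0.015 m and angle between each of flask_mid, beaker_small_mid, beaker_mid_mid, beaker_large_mid's own z axis and vertical below 0.15 rad); the robot touches nothing.
It fails at once if the feed lever is opened (more than 0.35 rad) while the selector does not point at the flask (more than 30 mm off) (value of joint feed above 0.35 rad and horizontal distance between selector_aim and flask_mid above 0.03 m).
It fails at once if a lever is gripped (both its sides pressed by the fingers at once) (contact force between each of selector_c3, selector_c4 and the fingers above 1.5 N or contact force between each of feed_c3, feed_c4 and the fingers above 1.5 N).
It fails at once if a vessel is moved by more than 15 mm, lifted or tipped (not (distance of each of flask_mid, beaker_small_mid, beaker_mid_mid, beaker_large_mid from where it was at the start of the episode below 0.015 m and angle between each of flask_mid, beaker_small_mid, beaker_mid_mid, beaker_large_mid's own z axis and vertical below 0.15 rad)).
It also fails if it takes over 48 s, if anything falls off the work surface, if the arm or the gripper's body presses on something with over 40 N, if the wrist force passes 120 N, or if a joint passes its speed limit or range.

### The arm

A 7-joint arm with a two-finger parallel gripper is mounted at the origin on a cart in front of the work surface, level with it; the furniture and walls round the work are solid. World frame = base frame: x ahead of the robot, y to its left, z up, the work surface at z = 0. Lengths are in m, angles in rad, forces in N, time in s.
With the tool pointing down it reaches from about 0.425 to 1.025 m from the base axis. Payload 9.4 kg.
Tool frame: the origin (TCP) lies on the centre line of the jaws, within the pads' length; the fingertips stand ahead of it and the grasp point (between the pads) is the TCP (manip.finger_overhang is the z of the fingertips in the tool frame, in m); z points along the fingers, y is the direction in which the jaws open and shut (so a half turn about z gives the same grasp; the last joint's range is limited). The gripper opens to 93 mm and grips with 3 to 60 N. Pads are 15 mm wide; open, the fingers measure 128 mm over their backs; the gripper's body (75 mm by 188 mm) begins 65 mm behind the grasp point.
Start: joints at [-1.355, 0.599, -0.003, 1.599, 0.002, 0.943, -0.08], TCP at [0.209, 0.694, 0.2] pointing down, gripper open.
Joint ranges: [-2.57, 2.57], [-0.35, 1.97], [-1.29, 1.29], [0.11, 2.56], [-1.05, 4.19], [0.11, 1.86], [-2.63, 2.63]. Speed limits (rad/s): [2.22, 2.22, 3.01, 3.01, 3.14, 3.14, 3.14].

### API

Orientations are given as a rotation vector (axis times angle).
In Python, from bench import manip gives the robot as it stands.
- The arm moves only by the tool servo_tool, never from a script. Its argument "motion" is one flat list of numbers, 5 for each row, row after row: the shift along the tool's x, y, z in units of 50 mm (1.0 is 50 mm), then the turn about the tool's z in units of 8 degrees (1.0 is 8 degrees), then the opening, from 0 (shut) to 1 (fully open). In form: [dx, dy, dz, twist, hand, dx, dy, dz, twist, hand, ...]. A call has 1 to 5 rows; each row is the pose to reach, as a shift and turn from the pose commanded when the call began, along the tool's axes at that moment; what a row does not reach only later rows make up. A row lasts 1/10 s, in which the tool goes at most 50 mm and 8.59 degrees, less where a joint would pass 70% of its speed; a pose out of reach is approached as far as the arm can. A call with a gripper value outside its range is refused whole. The fingers move at their own pace and stop on an object; "force" is the grip in N (left out, the last holds). Time passes only in rows, so rows that repeat a pose let the fingers close. It gives the time, the measured TCP pose, the force and the opening at its end, in the units of the state.
- manip.state(): the state, without advancing time (a new reading comes with each control period).
- manip.snapshot(name): name is "scene" or "top"; returns (picture, depth): 400x640x3 uint8, red, green, blue; 400x640 float32, m along the optical axis (not along the pixel's ray), 0 where there is no reading.
- manip.camera_model(name): a dict with "fx", "fy", "cx", "cy" (pixels), "extrinsics" (4x4, takes a point from world to camera coordinates). Camera axes: x right, y down, z forward; pixel columns grow to the right and rows downward; lengths in m; the calibration is good to about 2 mm. A picture is of the moment at which its call begins. camera_model takes no time and is no camera call.
- manip.hand_in(): hands the job in, once; it reports no verdict.
The state is a dict: "time": time; "qpos": joint angles; "joint_velocities": joint speeds; "effort": joint torques, N m; "eef_pos": TCP position; "eef_rot": TCP orientation; "wrist_force": force on the tool from outside, world axes, zero at the start; "torque": the same for the moment, N m; "width": finger opening in m.
Only numpy, scipy, OpenCV 4.12 (cv2) and the standard library are available. Lean on these libraries where they do the work, as an engineer would, in place of code of your own. Each camera call takes 0.05 s, during which the arm holds its last target.

## Working session

There is one attempt and no reset: what is moved stays moved. The work goes in short steps, Python scripts to look and compute and a tool call to move; the robot and the scene stay as the last step left them, time stands still between calls to the robot, and variables do not carry over. Pictures are saved under pics/ and viewed, and the job is handed in when it is done.

Besides the shell and the picture viewer there is one more tool, called by a JSON object that holds its "op" and its "data". servo_tool: Moves the arm, as the interface text tells. Its arguments: {"type":"object","properties":{"motion":{"type":"array"},"force":{"type":"number"}},"required":["motion"]}

```bash
mkdir -p pics; cat > h.py <<'E'
from bench import manip
import numpy as np, cv2
def snap(n,f):
    p,d=manip.snapshot(n); cv2.imwrite('pics/'+f+'.png',p[:,:,::-1]); np.savez('pics/'+f+'.npz',p=p,d=d); return p,d
def world(n,d):
    c=manip.camera_model(n); v,u=np.mgrid[:400,:640]
    P=np.stack([(u-c['cx'])/c['fx']*d,(v-c['cy'])/c['fy']*d,d],-1)
    E=np.array(c['extrinsics']); W=(P-E[:3,3])@E[:3,:3]; W[d==0]=np.nan; return W
E
python3 - <<'E'
from h import *
snap('top','t0'); snap('scene','s0'); print(manip.state(), manip.finger_overhang)
print(manip.camera_model('top'))
E
```

```text
{'time': 0.1, 'qpos': array([-1.3547095 ,  0.60006799, -0.00253767,  1.60005745,  0.00179307,
        0.94290116, -0.0797618 ]), 'joint_velocities': array([ 0.00023704, -0.00210592,  0.00170573, -0.00173886,  0.00048402,
        0.00015232,  0.00108943]), 'effort': array([ 4.71537103e-03, -7.66551304e+01,  1.50200028e+00, -2.52934849e+01,
       -5.23011549e-02,  1.36213732e-02,  6.38716301e-05]), 'eef_pos': array([0.20913265, 0.69368932, 0.1992272 ]), 'eef_rot': array([-4.58119269e-01, -3.10793038e+00,  2.24558869e-03]), 'wrist_force': array([-0.09394264, -0.70798054,  0.31996604]), 'torque': array([0.02296057, 0.03147439, 0.01078488]), 'width': 0.09281746499099845} 0.019
{'fx': 494.099941468085, 'fy': 494.099941468085, 'cx': 321.85745831491045, 'cy': 197.00991075518826, 'extrinsics': array([[-2.10844103e-03, -9.99997758e-01,  1.97897067e-04,
        -4.88060498e-02],
       [-9.85414846e-01,  2.04402011e-03, -1.70156993e-01,
         5.70967993e-01],
       [ 1.70156207e-01, -5.53776695e-04, -9.85416947e-01,
         1.10366166e+00],
       [ 0.00000000e+00,  0.00000000e+00,  0.00000000e+00,
         1.00000000e+00]])}
```

View pics/t0.png

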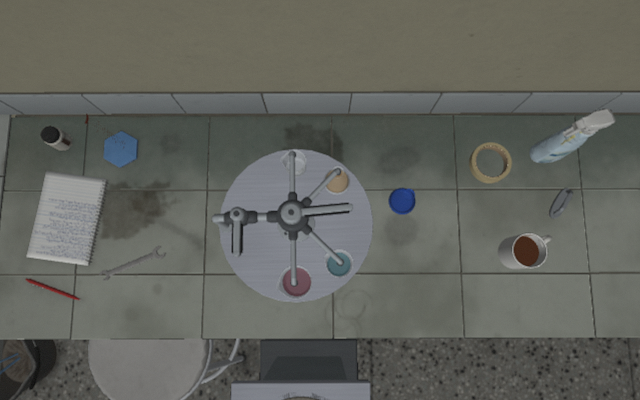

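View pics/s0.png

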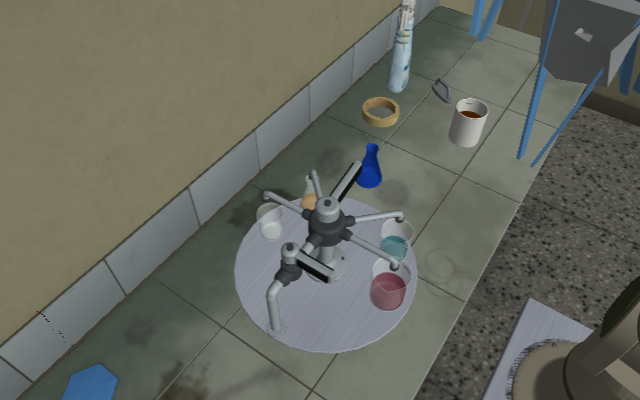

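```bash
python3 - <<'E'
import cv2
a=cv2.imread('pics/t0.png')[135:310,205:385]; b=cv2.imread('pics/s0.png')[150:350,225:430]
cv2.imwrite('pics/t0z.png',cv2.resize(a,(600,583),interpolation=2)); cv2.imwrite('pics/s0z.png',cv2.resize(b,(600,585),interpolation=2))
E
```

```text
(no output)
```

View pics/t0z.png

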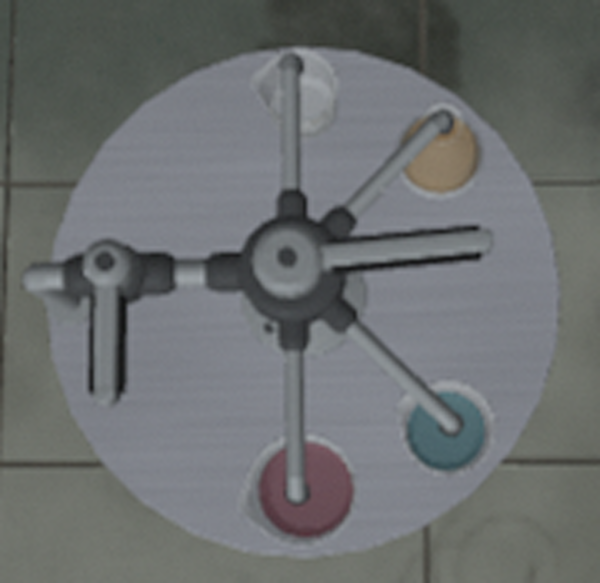

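View pics/s0z.png

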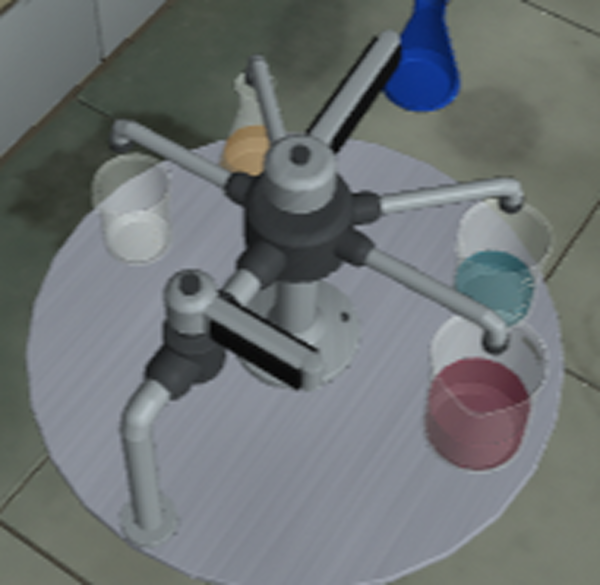

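```bash
python3 - <<'E'
from h import *
p,d=np.load('pics/t0.npz').values(); W=world('top',d)
for n,(u,v) in dict(hub=(291,211),cock=(237,214),seltip=(350,208),feedtip=(236,252),noz1=(292,155),noz2=(338,171),noz3=(341,263),noz4=(294,284),orange=(338,183),teal=(339,266),white=(297,162),red=(296,280),feedend=(220,218),blue=(402,201)).items():
    print(n,np.round(W[v,u],3))
# lever points: z band 0.185..0.205
m=(W[...,2]>.187)&(W[...,2]<.205)&(abs(W[...,1])<.25)
ys,xs=np.nonzero(m); print(len(ys)); 
q=W[m]
hub=W[211,291]
im=p.copy(); im[m]=[255,0,0]; cv2.imwrite('pics/m.png',cv2.resize(im[135:310,205:385],(600,583),interpolation=0)[:,:,::-1])
# plate fit
m=(abs(W[...,2]-.008)<.003)&(np.hypot(W[...,0]-.5,W[...,1]-.0)<.3)
E
```

```text
hub [0.516 0.012 0.204]
cock [0.51  0.12  0.205]
seltip [ 0.523 -0.107  0.198]
feedtip [0.435 0.121 0.196]
noz1 [0.647 0.015 0.146]
noz2 [ 0.612 -0.085  0.142]
noz3 [ 0.415 -0.09   0.14 ]
noz4 [0.371 0.008 0.141]
orange [ 0.6   -0.087  0.07 ]
teal [ 0.409 -0.086  0.119]
white [0.665 0.011 0.01 ]
red [0.38  0.005 0.122]
feedend [0.509 0.165 0.151]
blue [ 0.557 -0.233  0.074]
2179
```

View pics/m.png

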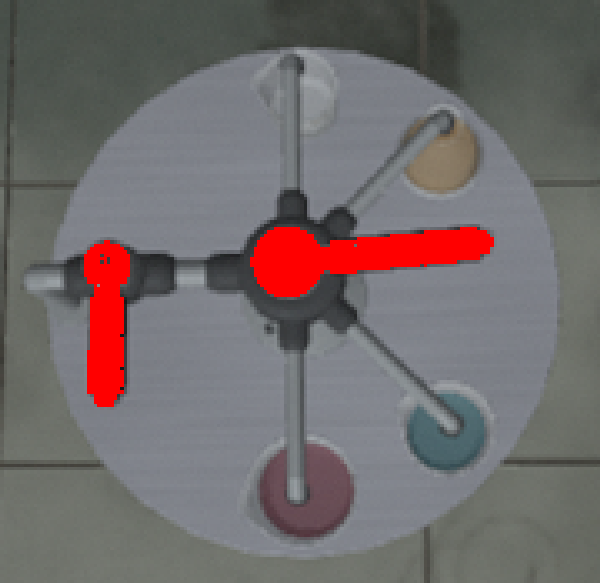

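The flask is the orange-filled vessel with a narrow neck: top (338,183), scene (311,195). It stands under the +x-y nozzle, so the target is about +0.785 rad. The levers segment cleanly by height, so next I'll fit the geometry.

```bash
cat >> h.py <<'E'
def line(P,c,r0,r1,ang,tol=.5):
    v=P[:,:2]-c; r=np.hypot(*v.T); a=np.arctan2(v[:,1],v[:,0]); k=(r>r0)&(r<r1)&(abs((a-ang+np.pi)%(2*np.pi)-np.pi)<tol)
    s=v[k]; return cv2.fitLine(s.astype(np.float32),cv2.DIST_HUBER,0,.01,.01).ravel(), k.sum(), s
def measure(f,top=True):
    p,d=snap('top',f); W=world('top',d); return p,W
E
python3 - <<'E'
from h import *
p,d=np.load('pics/t0.npz').values(); W=world('top',d)
q=W.reshape(-1,3)
def circ(c,r,zmin):
    for _ in range(5):
        k=(np.hypot(q[:,0]-c[0],q[:,1]-c[1])<r)&(q[:,2]>zmin)&(q[:,2]<.23)
        (x,y),R=cv2.minEnclosingCircle(q[k][:,:2].astype(np.float32)); c=np.median(q[k][:,:2],0)
    return c,(x,y),R,k.sum(),np.median(q[k][:,2])
S=circ((.515,.012),.024,.2); F=circ((.51,.12),.017,.2); print(S,F)
k=(abs(q[:,2]-.008)<.0025)&(np.hypot(q[:,0]-.5,q[:,1])<.3)
h=cv2.convexHull(q[k][:,:2].astype(np.float32)); 
print('plate z hist',np.histogram(q[:,2][np.hypot(q[:,0]-.51,q[:,1])<.25],bins=[-.01,-.005,0,.003,.006,.009,.012,.02])[0])
# plate by edge: 
from scipy.optimize import least_squares
m=(W[...,2]>.187)&(W[...,2]<.2035)
P=W[m]
c=np.array(S[0]);f=np.array(F[0])
l=line(P,c,.04,.125,-np.pi/2); print('sel',l[0],l[1])
l=line(P,f,.03,.085,np.pi); print('feed',l[0],l[1])
# nozzles pipes z 0.135-0.15
P=W[(W[...,2]>.130)&(W[...,2]<.155)]
for a in (0,-45,-135,180,90):
    l=line(P,c,.05,.15,np.radians(a),.3); o=l[0]; print(a,l[1],np.degrees(np.arctan2(o[1],o[0])),o[2:], np.cross(o[:2],o[2:]))
E
```

```text
(array([0.5120062 , 0.01395784]), (0.5120837688446045, 0.014698016457259655), 0.019475949928164482, np.int64(74), np.float64(0.20108925080355075)) (array([0.51201791, 0.1241792 ]), (0.5119240283966064, 0.12427914887666702), 0.011301667429506779, np.int64(47), np.float64(0.20199758485203997))
plate z hist [ 571 8265 5282 3387 6053 3215  762]
sel [ 0.09823139 -0.9951636   0.00892145 -0.0806283 ] 404
feed [ 0.99988717 -0.01502005 -0.05646073 -0.00211081] 272
0 251 1.5202302 [0.08398248 0.00096444] -0.0012639475
-45 244 -44.31038 [ 0.06966979 -0.06652849] 0.0010619424
-135 254 46.193405 [-0.06591447 -0.0704857 ] -0.0012228526
180 258 1.3347739 [-0.09568184 -0.00254652] -0.00031700544
90 326 -86.93932 [-0.0042342   0.10212158] 0.0012244587<stdin>:23: DeprecationWarning: Arrays of 2-dimensional vectors are deprecated. Use arrays of 3-dimensional vectors instead. (deprecated in NumPy 2.0)
```

```bash
cat >> h.py <<'E'
from scipy.spatial.transform import Rotation as R
def plan(tgt,yaw=None):
    s=manip.state(); M=R.from_rotvec(s['eef_rot']).as_matrix(); p=s['eef_pos']
    cy=np.degrees(np.arctan2(M[1,1],M[0,1]))
    print('t',round(s['time'],2),'tcp',np.round(p,4),'tilt z',np.round(M[:,2],3),'yaw_y',round(cy,2),'F',np.round(s['wrist_force'],1),'w',round(s['width'],4),'q',np.round(s['qpos'],2))
    for t in tgt: print(np.round(M.T@(np.array(t)-p)/.05,3))
    if yaw is not None: print('twist',round(-(yaw-cy)/8,2))
E
python3 -c "
from h import *
plan([(.3,.55,.28),(.43,.35,.28),(.47,-.08,.28)],-45)"
```

```text
t 0.1 tcp [0.2091 0.6937 0.1992] tilt z [-0.    -0.001 -1.   ] yaw_y 73.23 F [-0.1 -0.7  0.3] w 0.0928 q [-1.35  0.6  -0.    1.6   0.    0.94 -0.08]
[-2.569 -2.229 -1.612]
[-6.213 -5.309 -1.607]
[ -9.46  -13.313  -1.595]
twist 14.78
```

{"op": "servo_tool", "data": {"motion": [0, 0, -0.8, 0, 0, -0.5, -0.4, -1.6, 1, 0, -1.1, -1, -1.6, 2, 0, -1.8, -1.6, -1.6, 3, 0, -2.5, -2.2, -1.6, 4, 0]}}

```text
time: 0.6
eef_pos: [0.2977, 0.5511, 0.2801]
eef_rot: [-1.305, -2.858, -0.0]
wrist_force: [0.5, 0.3, -0.4]
width: 0.0576
```

```bash
python3 -c "
from h import *
plan([(.43,.35,.28),(.47,-.08,.28)],-45)"
```

```text
t 0.6 tcp [0.2977 0.5511 0.2801] tilt z [ 0.  0. -1.] yaw_y 40.92 F [ 0.5  0.3 -0.4] w 0.0576 q [-1.28  0.4   0.16  1.75 -0.07  0.99 -0.38]
[-4.773e+00 -6.360e-01  1.000e-03]
[-11.795  -5.665   0.   ]
twist 10.74
```

{"op": "servo_tool", "data": {"motion": [-1, -0.1, 0, 1, 0, -2, -0.2, 0, 2, 0, -2.9, -0.4, 0, 3, 0, -3.8, -0.5, 0, 4, 0, -4.7, -0.6, 0, 5, 0]}}

```text
time: 1.1
eef_pos: [0.4301, 0.3544, 0.28]
eef_rot: [-2.204, -2.239, 0.0]
wrist_force: [0.5, 0.3, -0.6]
width: 0.0176
```

```bash
python3 -c "
from h import *
plan([(.45,.13,.28),(.47,-.08,.28)],-45)"
```

```text
t 1.1 tcp [0.4301 0.3544 0.28  ] tilt z [-0.  0. -1.] yaw_y 0.9 F [ 0.5  0.3 -0.6] w 0.0176 q [-1.07  0.32  0.38  1.91 -0.15  0.94 -0.61]
[-4.495  0.328  0.   ]
[-8.7    0.662 -0.   ]
twist 5.74
```

{"op": "servo_tool", "data": {"motion": [-0.9, 0.1, 0, 1, 0, -1.8, 0.1, 0, 2, 0, -2.7, 0.2, 0, 3, 0, -3.6, 0.3, 0, 4, 0, -4.5, 0.3, 0, 5, 0]}}

```text
time: 1.6
eef_pos: [0.4494, 0.1298, 0.28]
eef_rot: [2.837, 1.35, 0.001]
wrist_force: [0.0, 0.6, 0.5]
width: 0.0005
```

```bash
python3 -c "
from h import *
plan([(.47,-.08,.28)],-45)"
```

```text
t 1.6 tcp [0.4494 0.1298 0.28  ] tilt z [ 0.  0. -1.] yaw_y -39.11 F [0.  0.6 0.5] w 0.0005 q [-0.91  0.21  0.62  2.09 -0.16  0.88 -0.88]
[-2.996  2.966  0.   ]
twist 0.74
```

{"op": "servo_tool", "data": {"motion": [-0.6, 0.6, 0, 0.7, 0, -1.2, 1.2, 0, 0.7, 0, -1.8, 1.8, 0, 0.7, 0, -2.4, 2.4, 0, 0.7, 0, -3, 3, 0, 0.7, 0]}}

```text
time: 2.1
eef_pos: [0.4721, -0.0808, 0.2801]
eef_rot: [-2.895, -1.219, -0.0]
wrist_force: [1.4, 0.0, -0.6]
width: 0.0006
```

```bash
python3 -c "
from h import *
snap('scene','s1');snap('top','t1')
plan([(.47,-.08,.18),(.565,-.062,.18)],-45)"
```

```text
t 2.2 tcp [ 0.4721 -0.0849  0.2805] tilt z [ 0.001 -0.002 -1.   ] yaw_y -44.82 F [-0.  -0.5  0.9] w 0.0009 q [-0.52  0.24  0.72  2.08 -0.2   0.89 -0.46]
[ 0.041 -0.103  2.009]
[1.635 0.991 2.011]
twist 0.02
```

View pics/s1.png

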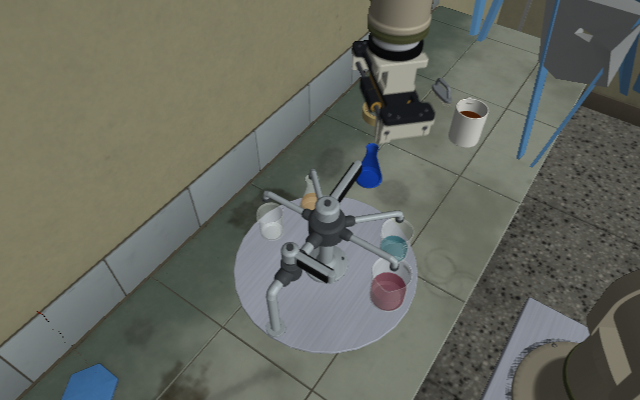

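View pics/t1.png

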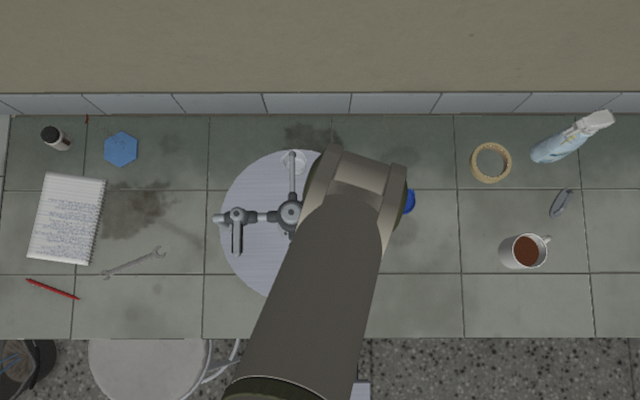

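```bash
python3 - <<'E'
from h import *
c=manip.camera_model('scene');E=np.array(c['extrinsics'])
for q in [(.472,-.085,.28),(.472,-.085,.261),(.512,.013,.199),(.523,-.107,.195)]:
    v=E[:3,:3]@np.array(q)+E[:3,3]; print(q,c['fx']*v[0]/v[2]+c['cx'],c['fy']*v[1]/v[2]+c['cy'])
a=cv2.imread('pics/s1.png')[0:230,280:480]; cv2.imwrite('pics/s1z.png',cv2.resize(a,(520,598),interpolation=2))
E
```

```text
(0.472, -0.085, 0.28) 383.1814344122787 146.83982694732447
(0.472, -0.085, 0.261) 381.9927426937878 155.00183047716666
(0.512, 0.013, 0.199) 329.36431308732784 204.3571111034619
(0.523, -0.107, 0.195) 360.45781724570793 162.4402580549593
```

View pics/s1z.png

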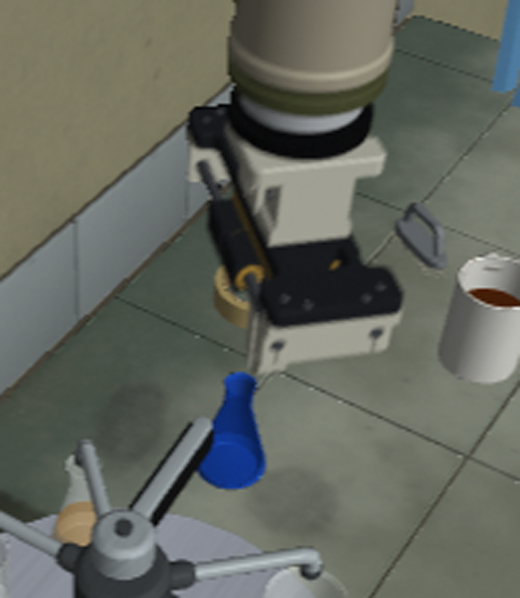

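```bash
python3 - <<'E'
from h import *
p,d=np.load('pics/s1.npz').values(); W=world('scene',d)
s=manip.state(); M=R.from_rotvec(s['eef_rot']).as_matrix(); T=(W-s['eef_pos'])@M
for zx,zy in [(258,365),(252,385),(262,395),(268,380),(330,350),(390,335),(400,350),(270,300),(390,290),(255,340),(265,345)]:
    u=int(280+zx/2.6); v=int(zy/2.6); print(zx,zy,np.round(T[v,u],3))
k=(np.linalg.norm(T,axis=-1)<.16); q=T[k]
for a in np.arange(-.1,.04,.01):
    s=q[(q[:,2]>a)&(q[:,2]<a+.01)]
    if len(s): print(round(a,2),len(s),np.round(s.min(0),3),np.round(s.max(0),3))
E
```

```text
258 365 [ 0.015 -0.016 -0.032]
252 385 [-0.052  0.178  0.181]
262 395 [-0.095  0.266  0.281]
268 380 [-0.107  0.281  0.28 ]
330 350 [ 0.003 -0.088 -0.108]
390 335 [-0.247  0.329  0.284]
400 350 [-0.247  0.304  0.282]
270 300 [ 0.04  -0.086 -0.145]
390 290 [-0.024 -0.09  -0.146]
255 340 [ 0.015 -0.006 -0.045]
265 345 [ 0.04  -0.088 -0.117]
-0.07 5 [ 0.015 -0.001 -0.063] [ 0.015  0.012 -0.06 ]
-0.06 25 [ 0.014 -0.011 -0.059] [ 0.016  0.012 -0.05 ]
-0.05 27 [ 0.013 -0.011 -0.05 ] [ 0.016  0.014 -0.04 ]
-0.04 48 [-0.001 -0.019 -0.039] [ 0.016  0.009 -0.03 ]
-0.03 33 [-0.002 -0.018 -0.03 ] [ 0.016  0.013 -0.022]
-0.02 3 [ 0.014 -0.    -0.02 ] [ 0.015  0.004 -0.018]
```

```bash
python3 - <<'E'
from h import *
p,d=snap('scene','s2'); a=p[110:170,350:420][:,:,::-1]; cv2.imwrite('pics/s2z.png',cv2.resize(a,(700,600),interpolation=0))
W=world('scene',d); s=manip.state(); M=R.from_rotvec(s['eef_rot']).as_matrix(); T=(W-s['eef_pos'])@M
k=np.linalg.norm(T,axis=-1)<.1; v,u=np.nonzero(k); print(v.max(),u[v>v.max()-3]); print(s['eef_pos'],d[135:160,380])
E
```

```text
180 [351 348]
[ 0.47197615 -0.08204885  0.28009923] [0.6668865  0.7655794  0.7646837  0.7675928  0.76873463 0.7717078
 1.2194291  1.2186885  1.2169081  1.2175264  1.2139697  1.2116671
 1.2158768  1.2067674  1.1949245  1.2012385  1.1979506  1.1960177
 1.1950495  1.1898863  1.1910988  1.1847616  1.1826236  1.1824208
 1.1817276 ]
```

View pics/s2z.png

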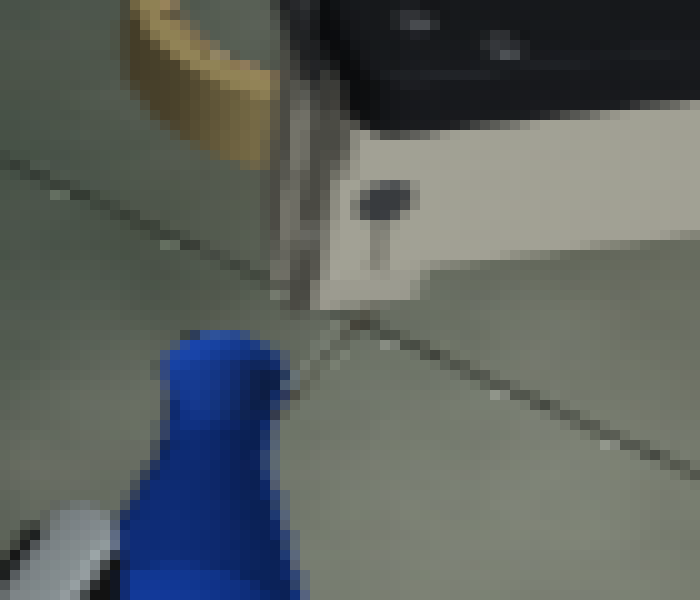

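```bash
python3 - <<'E'
from h import *
p,d=np.load('pics/s2.npz').values(); W=world('scene',d); s=manip.state(); M=R.from_rotvec(s['eef_rot']).as_matrix(); T=(W-s['eef_pos'])@M
for v in range(100,144,3): print(v,[ (u,*np.round(T[v,u],3)) for u in (378,380,386,400)])
E
```

```text
100 [(378, np.float64(0.027), np.float64(-0.028), np.float64(-0.124)), (380, np.float64(0.023), np.float64(-0.025), np.float64(-0.122)), (386, np.float64(0.024), np.float64(-0.052), np.float64(-0.142)), (400, np.float64(-0.006), np.float64(-0.027), np.float64(-0.119))]
103 [(378, np.float64(0.028), np.float64(-0.031), np.float64(-0.121)), (380, np.float64(0.024), np.float64(-0.027), np.float64(-0.118)), (386, np.float64(0.024), np.float64(-0.052), np.float64(-0.138)), (400, np.float64(0.009), np.float64(-0.065), np.float64(-0.146))]
106 [(378, np.float64(0.03), np.float64(-0.037), np.float64(-0.121)), (380, np.float64(0.026), np.float64(-0.036), np.float64(-0.12)), (386, np.float64(0.029), np.float64(-0.068), np.float64(-0.146)), (400, np.float64(0.011), np.float64(-0.072), np.float64(-0.147))]
109 [(378, np.float64(0.031), np.float64(-0.043), np.float64(-0.121)), (380, np.float64(0.029), np.float64(-0.044), np.float64(-0.121)), (386, np.float64(0.031), np.float64(-0.073), np.float64(-0.145)), (400, np.float64(0.012), np.float64(-0.076), np.float64(-0.145))]
112 [(378, np.float64(0.0
[... 2193 characters left out ...]
 np.float64(-0.01), np.float64(-0.037)), (386, np.float64(0.029), np.float64(-0.083), np.float64(-0.106)), (400, np.float64(-0.164), np.float64(0.314), np.float64(0.282))]
139 [(378, np.float64(0.011), np.float64(-0.003), np.float64(-0.024)), (380, np.float64(0.01), np.float64(-0.011), np.float64(-0.031)), (386, np.float64(0.001), np.float64(-0.013), np.float64(-0.032)), (400, np.float64(-0.16), np.float64(0.302), np.float64(0.281))]
142 [(378, np.float64(-0.101), np.float64(0.299), np.float64(0.279)), (380, np.float64(-0.107), np.float64(0.3), np.float64(0.281)), (386, np.float64(-0.124), np.float64(0.303), np.float64(0.286)), (400, np.float64(-0.156), np.float64(0.289), np.float64(0.279))]
```

{"op": "servo_tool", "data": {"motion": [0, 0, 0.4, 0, 0, 0, -0.1, 0.8, 0, 0, 0, -0.1, 1.2, 0, 0, 0, -0.1, 1.6, 0, 0, 0, -0.1, 2, 0, 0]}}

```text
time: 2.75
eef_pos: [0.4686, -0.0742, 0.1791]
eef_rot: [-2.894, -1.221, 0.0]
wrist_force: [-0.3, -0.8, 0.4]
width: 0.0004
```

```bash
python3 - <<'E'
from h import *
p,d=snap('scene','s3'); a=p[110:230,300:440][:,:,::-1]; cv2.imwrite('pics/s3z.png',cv2.resize(a,(700,600),interpolation=2))
plan([(.47,-.08,.18),(.565,-.062,.18)],-45)
E
```

```text
t 2.8 tcp [ 0.4673 -0.0738  0.1767] tilt z [-0.004  0.    -1.   ] yaw_y -44.23 F [-1.3  0.4 -1.9] w 0.0008 q [-0.41  0.39  0.61  2.21 -0.37  0.65 -0.31]
[-0.051  0.125 -0.065]
[ 1.532  1.236 -0.073]
twist 0.1
```

View pics/s3z.png

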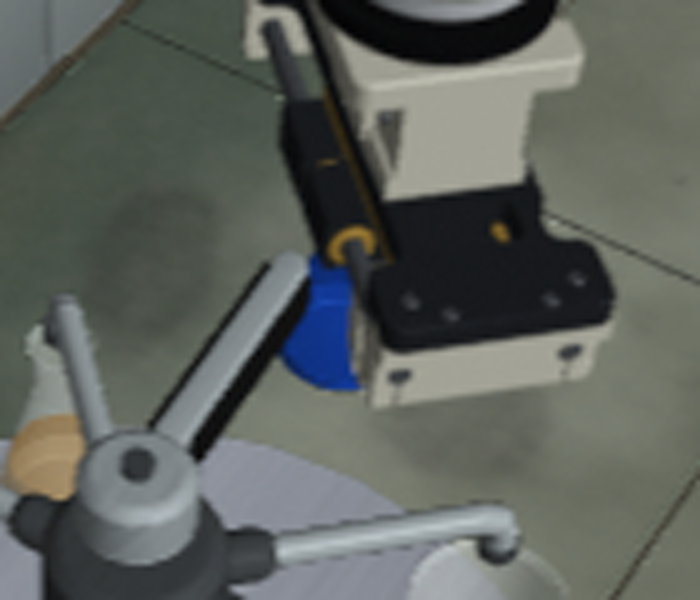

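```bash
python3 - <<'E'
from h import *
p,d=np.load('pics/s3.npz').values(); W=world('scene',d); s=manip.state(); M=R.from_rotvec(s['eef_rot']).as_matrix(); T=(W-s['eef_pos'])@M
for v in range(166,196,2): print(v,[ (u,*np.round(W[v,u],3),round(T[v,u][2],3)) for u in (370,372,374,376)])
p,d=np.load('pics/t1.npz').values(); Wt=world('top',d); print(np.round(Wt[180,360],3),np.round(Wt[170,330],3))
c=manip.camera_model('scene');E=np.array(c['extrinsics']); print('cam',-E[:3,:3].T@E[:3,3])
E
```

```text
166 [(370, np.float64(0.46), np.float64(-0.02), np.float64(0.296), np.float64(-0.119)), (372, np.float64(0.457), np.float64(-0.02), np.float64(0.298), np.float64(-0.121)), (374, np.float64(0.443), np.float64(0.002), np.float64(0.325), np.float64(-0.149)), (376, np.float64(0.441), np.float64(-0.001), np.float64(0.324), np.float64(-0.147))]
168 [(370, np.float64(0.458), np.float64(-0.017), np.float64(0.295), np.float64(-0.119)), (372, np.float64(0.454), np.float64(-0.015), np.float64(0.299), np.float64(-0.123)), (374, np.float64(0.441), np.float64(0.005), np.float64(0.325), np.float64(-0.148)), (376, np.float64(0.439), np.float64(0.003), np.float64(0.324), np.float64(-0.147))]
170 [(370, np.float64(0.485), np.float64(-0.074), np.float64(0.226), np.float64(-0.049)), (372, np.float64(0.452), np.float64(-0.013), np.float64(0.298), np.float64(-0.121)), (374, np.float64(0.44), np.float64(0.007), np.float64(0.322), np.float64(-0.145)), (376, np.float64(0.437), np.float64(0.007), np.float64(0.325), np.float64(-0.148))]
172 [(370, np.float64(0.484), np.float64(-0.072), np.float64(0.223), np.fl
[... 3403 characters left out ...]
, np.float64(0.178)), (372, np.float64(0.542), np.float64(-0.216), np.float64(-0.004), np.float64(0.18)), (374, np.float64(0.538), np.float64(-0.217), np.float64(-0.002), np.float64(0.178)), (376, np.float64(0.533), np.float64(-0.216), np.float64(0.002), np.float64(0.174))]
194 [(370, np.float64(0.542), np.float64(-0.205), np.float64(-0.001), np.float64(0.177)), (372, np.float64(0.538), np.float64(-0.208), np.float64(-0.001), np.float64(0.177)), (374, np.float64(0.534), np.float64(-0.21), np.float64(0.0), np.float64(0.176)), (376, np.float64(0.531), np.float64(-0.215), np.float64(-0.002), np.float64(0.179))]
[ 0.479 -0.089  0.682] [ 0.488 -0.058  0.69 ]
cam [0.22814122 0.45706529 0.83608614]
```

Vision puts the fingertips about 40 mm higher (z≈0.197) than the reported TCP implies. A probe at TCP z≈0.19 should settle it: the lever moves if the reported pose is right, and the finger passes clear over it if vision is right.

```bash
python3 -c "
from h import *
plan([(.468,-.076,.19),(.515,-.08,.19)])"
```

```text
t 2.8 tcp [ 0.4673 -0.0738  0.1767] tilt z [-0.004  0.    -1.   ] yaw_y -44.23 F [-1.3  0.4 -1.9] w 0.0008 q [-0.41  0.39  0.61  2.21 -0.37  0.65 -0.31]
[-0.022  0.04  -0.265]
[ 0.576  0.77  -0.269]
```

{"op": "servo_tool", "data": {"motion": [0, 0, -0.25, 0, 0, 0.15, 0.2, -0.25, 0, 0, 0.3, 0.4, -0.25, 0, 0, 0.45, 0.6, -0.25, 0, 0, 0.6, 0.75, -0.25, 0, 0]}}

```text
time: 3.3
eef_pos: [0.5184, -0.0807, 0.193]
eef_rot: [2.895, 1.218, 0.002]
wrist_force: [0.3, 0.2, 0.1]
width: 0.0002
```

```bash
python3 - <<'E'
from h import *
p,d=snap('scene','s4'); a=p[110:230,280:420][:,:,::-1]; cv2.imwrite('pics/s4z.png',cv2.resize(a,(700,600),interpolation=2))
plan([(.565,-.062,.19)],-45)
E
```

```text
t 3.35 tcp [ 0.5198 -0.0805  0.1928] tilt z [ 0.002 -0.001 -1.   ] yaw_y -44.33 F [ 2.6 -0.1  0.9] w 0.0006 q [-0.4   0.43  0.62  2.09 -0.37  0.73 -0.32]
[0.896 0.387 0.058]
twist 0.08
```

View pics/s4z.png

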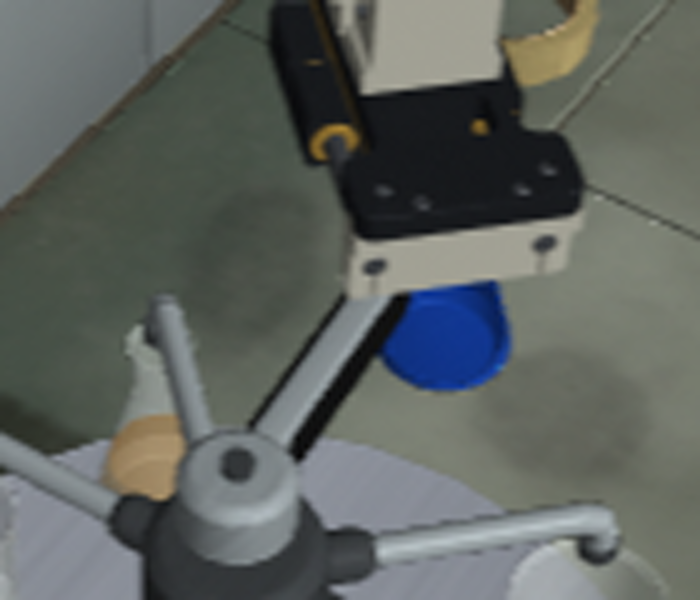

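The lever did not move and there was no contact force, so vision is right and the real tip sits at about reported TCP z + 0.021. I'll go back and work at reported z≈0.139.

```bash
python3 -c "
from h import *
plan([(.466,-.08,.192),(.466,-.08,.139)])"
```

```text
t 3.35 tcp [ 0.5198 -0.0805  0.1928] tilt z [ 0.002 -0.001 -1.   ] yaw_y -44.33 F [ 2.6 -0.1  0.9] w 0.0006 q [-0.4   0.43  0.62  2.09 -0.37  0.73 -0.32]
[-0.745 -0.778  0.014]
[-0.746 -0.78   1.074]
```

{"op": "servo_tool", "data": {"motion": [-0.4, -0.4, 0, 0, 0, -0.75, -0.8, 0, 0, 0, -0.75, -0.8, 0.3, 0, 0, -0.75, -0.8, 0.7, 0, 0, -0.75, -0.8, 1.05, 0, 0]}}

```text
time: 3.85
eef_pos: [0.4619, -0.0793, 0.1395]
eef_rot: [2.896, 1.218, 0.001]
wrist_force: [0.5, 0.1, -0.3]
width: 0.0005
```

```bash
python3 - <<'E'
from h import *
p,d=snap('scene','s5'); a=p[110:230,300:440][:,:,::-1]; cv2.imwrite('pics/s5z.png',cv2.resize(a,(700,600),interpolation=2))
plan([(.466,-.08,.139),(.565,-.062,.139)],-45)
W=world('scene',d); s=manip.state(); M=R.from_rotvec(s['eef_rot']).as_matrix(); T=(W-s['eef_pos'])@M
k=(abs(T[...,0])<.03)&(abs(T[...,1])<.03)&(T[...,2]<.01)&(T[...,2]>-.06); print(np.round(W[k].min(0),3),np.round(W[k].max(0),3),k.sum(),np.sort(W[k][:,2])[:6].round(3))
E
```

```text
t 3.9 tcp [ 0.4609 -0.0791  0.1375] tilt z [-0.003 -0.    -1.   ] yaw_y -44.35 F [-1.7 -0.1 -0.6] w 0.0004 q [-0.35  0.44  0.55  2.26 -0.44  0.55 -0.23]
[ 0.058  0.086 -0.031]
[ 1.7    1.25  -0.036]
twist 0.08
[ 0.42  -0.082  0.128] [ 0.482 -0.038  0.188] 241 [0.128 0.131 0.134 0.136 0.137 0.137]
```

View pics/s5z.png

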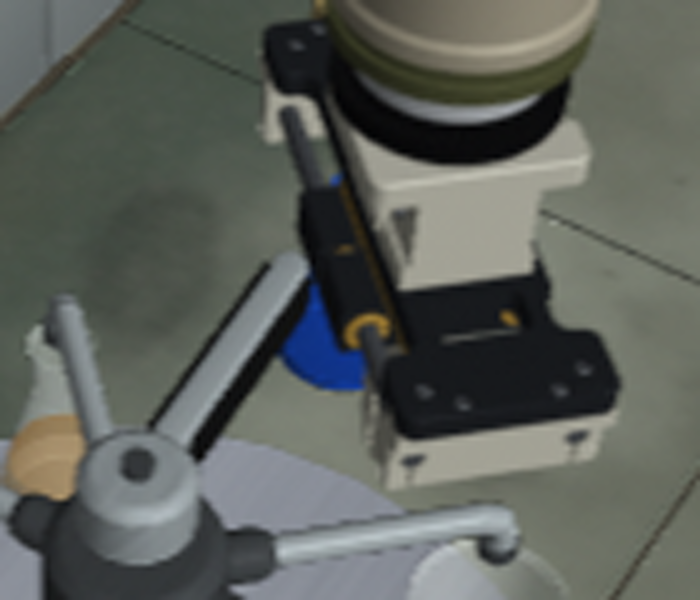

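{"op": "servo_tool", "data": {"motion": [0.15, 0.15, -0.03, 0, 0, 0.35, 0.3, -0.03, 0, 0, 0.55, 0.45, -0.03, 0, 0, 0.75, 0.6, -0.03, 0, 0, 0.9, 0.75, -0.03, 0, 0]}}

```text
time: 4.4
eef_pos: [0.5211, -0.0728, 0.1418]
eef_rot: [-2.895, -1.219, -0.0]
wrist_force: [-3.2, 0.4, -0.3]
width: 0.0002
```

```bash
python3 - <<'E'
from h import *
p,d=snap('scene','s6'); a=p[110:230,280:420][:,:,::-1]; cv2.imwrite('pics/s6z.png',cv2.resize(a,(700,600),interpolation=2))
plan([(.565,-.062,.139)],-45)
E
```

```text
t 4.45 tcp [ 0.5228 -0.0728  0.1417] tilt z [ 0.001 -0.    -1.   ] yaw_y -44.29 F [0.8 1.4 0.6] w 0.0006 q [-0.35  0.5   0.55  2.13 -0.44  0.62 -0.26]
[0.744 0.453 0.056]
twist 0.09
```

View pics/s6z.png

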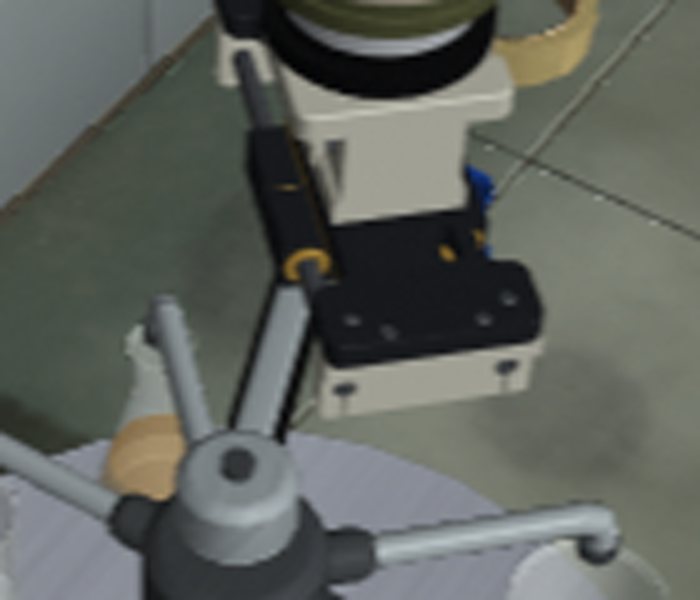

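The lever is turning. I'll keep pushing slowly, stopping a little short.

{"op": "servo_tool", "data": {"motion": [0.15, 0.1, 0.03, 0, 0, 0.3, 0.2, 0.05, 0, 0, 0.45, 0.3, 0.05, 0, 0, 0.55, 0.35, 0.05, 0, 0, 0.62, 0.4, 0.05, 0, 0]}}

```text
time: 4.95
eef_pos: [0.5564, -0.065, 0.1389]
eef_rot: [-2.896, -1.219, 0.0]
wrist_force: [-1.3, -0.1, 0.5]
width: 0.0004
```

```bash
python3 - <<'E'
from h import *
p,d=snap('scene','s7'); a=p[110:230,280:420][:,:,::-1]; cv2.imwrite('pics/s7z.png',cv2.resize(a,(700,600),interpolation=2))
plan([(.565,-.062,.139)],-45)
W=world('scene',d); P=W[(W[...,2]>.187)&(W[...,2]<.2035)]; c=np.array([.512,.013])
l=line(P,c,.04,.11,np.radians(-55),.5); o=l[0]; print(l[1],np.degrees(np.arctan2(o[1],o[0])),o[2:])
E
```

```text
t 5.0 tcp [ 0.557 -0.065  0.139] tilt z [ 0.001 -0.    -1.   ] yaw_y -44.35 F [-0.9  0.4  0.4] w 0.0005 q [-0.36  0.54  0.55  2.06 -0.45  0.66 -0.28]
[ 0.154  0.072 -0.001]
twist 0.08
142 -47.247124 [ 0.06759568 -0.05994184]
```

View pics/s7z.png

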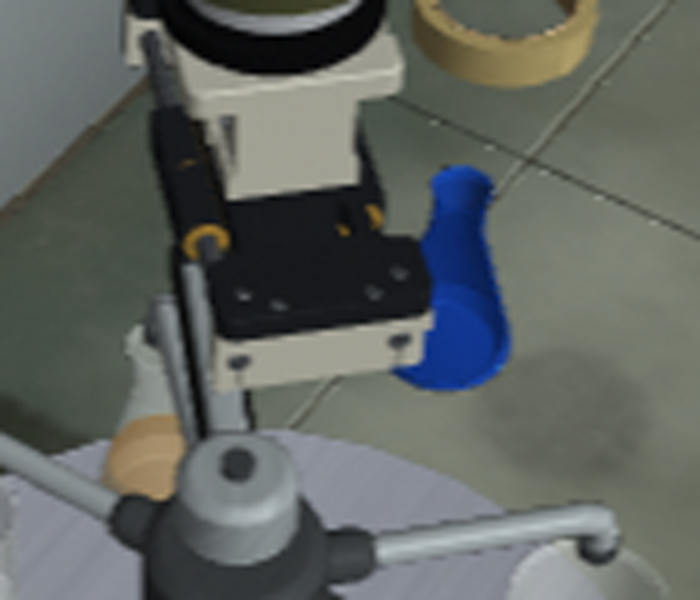

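{"op": "servo_tool", "data": {"motion": [0.04, 0, 0, 0, 0, 0.08, 0, 0, 0, 0, 0.1, 0, 0, 0, 0, 0.1, 0, 0, 0, 0, 0.1, 0, 0, 0, 0]}}

```text
time: 5.5
eef_pos: [0.5596, -0.0616, 0.1392]
eef_rot: [-2.896, -1.218, -0.001]
wrist_force: [0.2, -0.4, -0.2]
width: 0.001
```

{"op": "servo_tool", "data": {"motion": [-0.1, 0, 0, 0, 0, -0.4, 0, 0, 0, 0, -0.8, 0, 0, 0, 0, -1.2, 0, -0.6, 0, 0, -1.2, 0, -1.4, 0, 0]}}

```text
time: 6.0
eef_pos: [0.5128, -0.1078, 0.2086]
eef_rot: [-2.897, -1.21, 0.008]
wrist_force: [1.8, 0.6, 1.1]
width: 0.0004
```

```bash
python3 - <<'E'
from h import *
plan([(.44,.08,.21)],-45)
E
```

```text
t 6.0 tcp [ 0.5128 -0.1078  0.2086] tilt z [-0.005 -0.    -1.   ] yaw_y -44.66 F [1.8 0.6 1.1] w 0.0004 q [-0.36  0.41  0.64  2.07 -0.34  0.77 -0.29]
[ 1.648 -3.677 -0.022]
twist 0.04
```

{"op": "servo_tool", "data": {"motion": [0.3, -0.8, -0.4, 0, 0, 0.6, -1.5, -0.5, 0, 0, 1, -2.2, -0.5, 0, 0, 1.3, -3, -0.5, 0, 0, 1.65, -3.6, -0.5, 0, 0]}}

```text
time: 6.5
eef_pos: [0.444, 0.0803, 0.234]
eef_rot: [-2.895, -1.216, 0.001]
wrist_force: [1.0, -0.3, 0.7]
width: 0.0004
```

```bash
python3 - <<'E'
from h import *
p,d=snap('top','t8'); p2,d2=snap('scene','s8'); a=p[135:310,205:385][:,:,::-1]; cv2.imwrite('pics/t8z.png',cv2.resize(a,(600,583),interpolation=2))
plan([(.445,.082,.139)],-45)
c=np.array([.512,.013])
for n,dd in (('top',d),('scene',d2)):
    W=world(n,dd); P=W[(W[...,2]>.187)&(W[...,2]<.2035)]
    l=line(P,c,.04,.125,np.radians(-45),.5); o=l[0]; print(n,l[1],np.degrees(np.arctan2(o[1],o[0])),o[2:], np.degrees(np.arctan2(o[3],o[2])))
E
```

```text
t 6.6 tcp [0.4443 0.0829 0.2337] tilt z [-0.001  0.002 -1.   ] yaw_y -44.08 F [ 0.7 -0.6 -0.2] w 0.0007 q [-0.85  0.27  0.68  2.19 -0.25  0.76 -0.77]
[-0.003  0.027  1.894]
twist 0.11
top 396 -44.728333 [ 0.05755956 -0.05695811] -44.69908
scene 14 -33.61243 [ 0.08020164 -0.06310061] -38.194767
```

View pics/t8z.png

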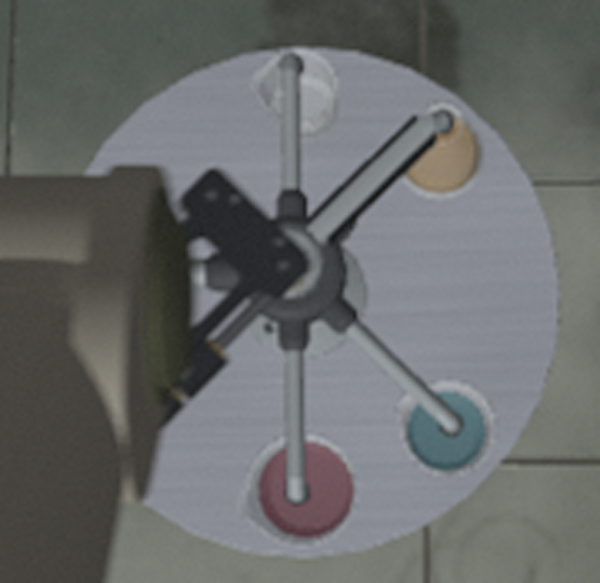

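View pics/s8.png

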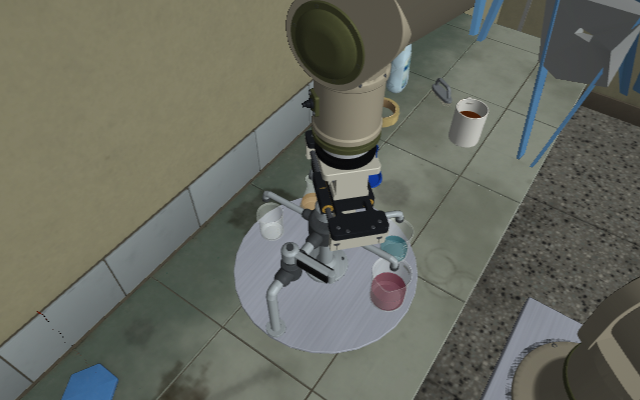

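```bash
python3 - <<'E'
from h import *
c=manip.camera_model('top');E=np.array(c['extrinsics'])
a=np.radians(-44.7); print(.512+.14*np.cos(a),.013+.14*np.sin(a))
for z in (.01,.03,.04):
    pts=np.array([[.613+.0325*(1-max(0,z-.01)*8)*np.cos(t),-.084+.0325*(1-max(0,z-.01)*8)*np.sin(t),z] for t in np.arange(0,6.28,np.pi/2)]+[[.613,-.084,z]])
    v=pts@E[:3,:3].T+E[:3,3]; u=np.c_[c['fx']*v[:,0]/v[:,2]+c['cx'],c['fy']*v[:,1]/v[:,2]+c['cy']]; print(z,((u-[205,135])*3.333).round(0).tolist())
E
```

```text
0.611511926342219 -0.08547525839347057
0.01 [[436.0, 115.0], [391.0, 159.0], [436.0, 203.0], [481.0, 159.0], [436.0, 159.0]]
0.03 [[437.0, 116.0], [399.0, 153.0], [437.0, 191.0], [475.0, 153.0], [437.0, 153.0]]
0.04 [[437.0, 116.0], [402.0, 150.0], [438.0, 184.0], [472.0, 150.0], [437.0, 150.0]]
```

The selector is at -44.7° against a flask bearing of about -43.8°, so the aim is roughly 2–4 mm from the flask axis. Now the feed lever: I'll descend beside it on its -y side.

{"op": "servo_tool", "data": {"motion": [0, 0, 0.4, 0.1, 0, 0, 0, 0.8, 0.1, 0, 0, 0, 1.2, 0.1, 0, 0, 0, 1.6, 0.1, 0, 0, 0, 1.88, 0.1, 0]}}

```text
time: 7.1
eef_pos: [0.4458, 0.078, 0.1391]
eef_rot: [2.905, 1.195, -0.002]
wrist_force: [0.8, 0.9, -0.0]
width: 0.0005
```

```bash
python3 - <<'E'
from h import *
p,d=snap('scene','s9'); a=p[160:310,240:415][:,:,::-1]; cv2.imwrite('pics/s9z.png',cv2.resize(a,(700,600),interpolation=2))
f=np.array([.510,.123])
L=[]
for deg in (180,165,150,135,120,105,95,90):
    t=np.radians(deg); u=np.array([np.cos(t),np.sin(t)]); n=np.array([-np.sin(t),np.cos(t)])  # CCW normal: at 180 -> (0,-1): the pushed face side
    w=17.5*abs(u@[.707,-.707])*0+0
    yv=np.array([.707,-.707]); xv=np.array([-.707,-.707])
    off=.010+.0175*abs(n@yv)+.0075*abs(n@xv)
    q=f+u*.06+n*off; L.append((*q,.139)); print(deg,q.round(3))
plan(L,-45)
E
```

```text
180 [0.45  0.095]
165 [0.446 0.114]
150 [0.447 0.134]
135 [0.455 0.153]
120 [0.461 0.164]
105 [0.47  0.174]
95 [0.478 0.18 ]
90 [0.482 0.183]
t 7.15 tcp [0.4451 0.0779 0.1378] tilt z [-0.002 -0.002 -1.   ] yaw_y -45.29 F [ 0.5  0.1 -2.2] w 0.0003 q [-0.69  0.43  0.55  2.29 -0.44  0.53 -0.6 ]
[ 0.314 -0.179 -0.025]
[ 0.515 -0.51  -0.025]
[ 0.82  -0.771 -0.026]
[ 1.2   -0.926 -0.027]
[ 1.44  -0.999 -0.027]
[ 1.713 -1.021 -0.028]
[ 1.908 -0.996 -0.029]
[ 2.007 -0.97  -0.029]
twist -0.04
```

View pics/s9z.png

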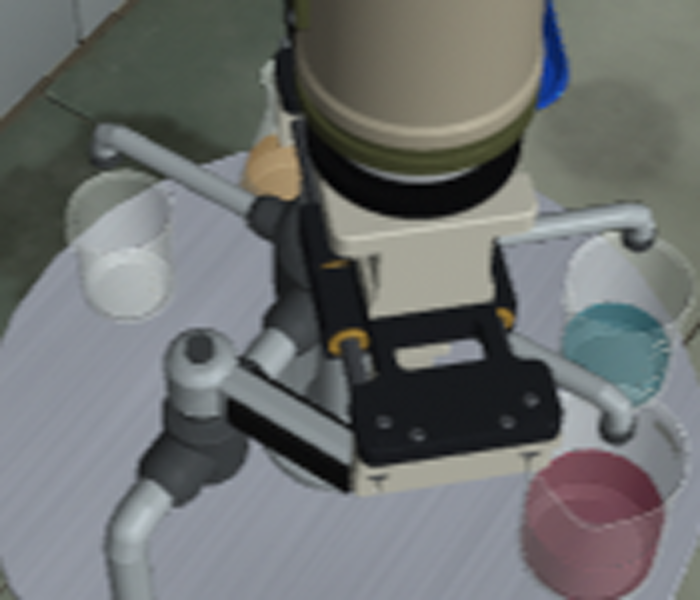

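{"op": "servo_tool", "data": {"motion": [0.2, -0.1, 0, 0, 0, 0.35, -0.25, 0, 0, 0, 0.45, -0.4, 0, 0, 0, 0.55, -0.55, 0, 0, 0, 0.68, -0.67, 0, 0, 0]}}

```text
time: 7.65
eef_pos: [0.4469, 0.1289, 0.1405]
eef_rot: [-2.904, -1.199, -0.001]
wrist_force: [0.0, -2.7, 0.3]
width: 0.0005
```

```bash
python3 - <<'E'
from h import *
p,d=snap('scene','s10'); a=p[160:310,240:415][:,:,::-1]; cv2.imwrite('pics/s10z.png',cv2.resize(a,(700,600),interpolation=2))
plan([(.447,.134,.139),(.455,.153,.139),(.461,.164,.139),(.470,.174,.139),(.478,.18,.139),(.482,.183,.139)],-45)
E
```

```text
t 7.7 tcp [0.447  0.1305 0.1403] tilt z [ 0.     0.001 -1.   ] yaw_y -45.04 F [-0.1  1.   1.1] w 0.0003 q [-0.81  0.44  0.55  2.26 -0.44  0.55 -0.69]
[ 0.049 -0.05   0.026]
[ 0.431 -0.205  0.026]
[ 0.671 -0.276  0.026]
[ 0.94  -0.291  0.027]
[ 1.138 -0.262  0.027]
[ 1.237 -0.248  0.027]
twist -0.01
```

View pics/s10z.png

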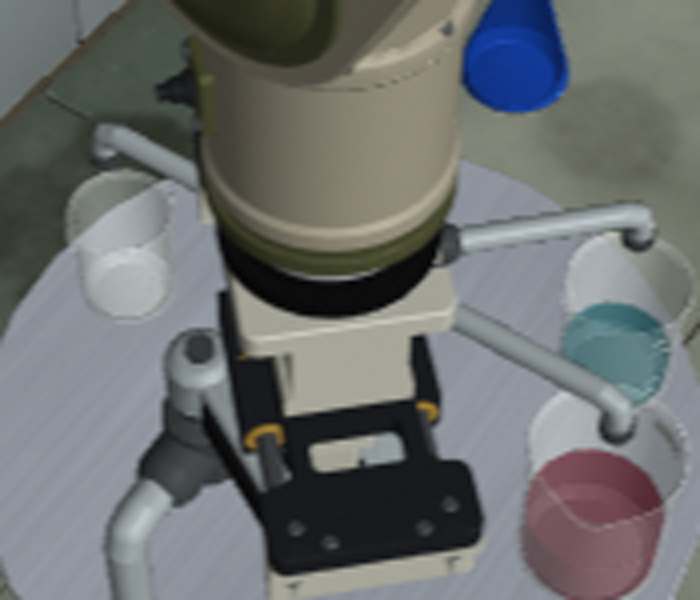

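Contact force is about 2.7 N and the lever is turning. I'll continue the arc.

{"op": "servo_tool", "data": {"motion": [0.2, -0.1, 0.03, 0, 0, 0.43, -0.2, 0.03, 0, 0, 0.67, -0.28, 0.03, 0, 0, 0.85, -0.29, 0.03, 0, 0, 1, -0.28, 0.03, 0, 0]}}

```text
time: 8.2
eef_pos: [0.4725, 0.1739, 0.1382]
eef_rot: [-2.904, -1.199, 0.002]
wrist_force: [-3.2, -2.9, 0.1]
width: 0.0003
```

```bash
python3 - <<'E'
from h import *
p,d=snap('scene','s11'); a=p[160:310,220:395][:,:,::-1]; cv2.imwrite('pics/s11z.png',cv2.resize(a,(700,600),interpolation=2))
plan([(.478,.18,.139),(.482,.183,.139)],-45)
W=world('scene',d); P=W[(W[...,2]>.187)&(W[...,2]<.2035)]
l=line(P,np.array([.51,.123]),.025,.09,np.radians(110),.5); o=l[0]; print(l[1],np.degrees(np.arctan2(o[1],o[0])),o[2:])
E
```

```text
t 8.25 tcp [0.4736 0.1747 0.1383] tilt z [-0.  0. -1.] yaw_y -45.11 F [-0.5 -0.  -1.1] w 0.0005 q [-0.86  0.48  0.56  2.18 -0.45  0.59 -0.76]
[ 0.137 -0.014 -0.015]
[ 0.236 -0.    -0.015]
twist -0.01
60 27.469875 [-0.02697127  0.07437078]
```

View pics/s11z.png

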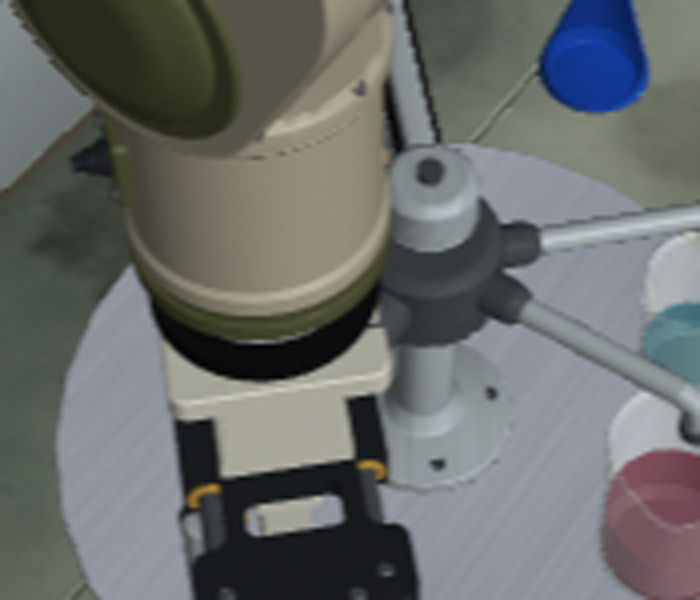

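{"op": "servo_tool", "data": {"motion": [0.08, 0.02, 0, 0, 0, 0.14, 0.04, 0, 0, 0, 0.2, 0.07, 0, 0, 0, 0.24, 0.1, 0, 0, 0, 0.24, 0.1, 0, 0, 0]}}

```text
time: 8.75
eef_pos: [0.4838, 0.178, 0.1383]
eef_rot: [-2.904, -1.197, 0.003]
wrist_force: [-5.2, -1.2, -0.8]
width: 0.0004
```

{"op": "servo_tool", "data": {"motion": [0.03, 0.03, 0, 0, 0, 0.06, 0.06, 0, 0, 0, 0.08, 0.08, 0, 0, 0]}}

```text
time: 9.05
eef_pos: [0.484, 0.178, 0.1379]
eef_rot: [-2.899, -1.197, 0.017]
wrist_force: [-24.2, -0.1, 16.4]
width: 0.0001
```

Force rose to 24 N with no further travel, so it is at the stop. Backing off, up and away.

{"op": "servo_tool", "data": {"motion": [-0.15, -0.15, 0, 0, 0, -0.4, -0.4, 0, 0, 0, -0.5, -0.5, -0.4, 0, 0, -0.5, -0.5, -1.2, 0, 0, -0.5, -0.5, -2, 0, 0]}}

```text
time: 9.55
eef_pos: [0.4556, 0.1781, 0.2399]
eef_rot: [2.904, 1.197, 0.002]
wrist_force: [0.6, 1.1, -0.1]
width: 0.0006
```

```bash
python3 - <<'E'
from h import *
plan([(.40,.33,.24)])
E
```

```text
t 9.55 tcp [0.4556 0.1781 0.2399] tilt z [ 0.001 -0.    -1.   ] yaw_y -45.2 F [ 0.6  1.1 -0.1] w 0.0006 q [-1.03  0.32  0.71  2.11 -0.29  0.81 -0.93]
[ 1.352 -2.938 -0.004]
```

{"op": "servo_tool", "data": {"motion": [0.3, -0.7, -0.2, 0, 0, 0.6, -1.3, -0.2, 0, 0, 0.9, -2, -0.2, 0, 0, 1.2, -2.6, -0.2, 0, 0, 1.5, -3.2, -0.2, 0, 0]}}

```text
time: 10.05
eef_pos: [0.3956, 0.3467, 0.2493]
eef_rot: [-2.903, -1.198, -0.005]
wrist_force: [0.5, 0.5, 0.4]
width: 0.0009
```

```bash
python3 - <<'E'
from h import *
p,d=snap('top','t12'); a=p[135:310,205:385][:,:,::-1]; cv2.imwrite('pics/t12z.png',cv2.resize(a,(600,583),interpolation=2))
W=world('top',d); P=W[(W[...,2]>.187)&(W[...,2]<.2035)]
for c,r0,r1,a in (((.512,.013),.04,.125,-45),((.510,.123),.03,.085,90)):
    l=line(P,np.array(c),r0,r1,np.radians(a),.4); o=l[0]; print(l[1],np.degrees(np.arctan2(o[1],o[0])),o[2:])
plan([])
E
```

```text
395 -44.758526 [ 0.05749261 -0.0569039 ]
254 -87.72576 [-0.00049173  0.06711659]
t 10.1 tcp [0.3935 0.3525 0.2487] tilt z [ 0.001  0.004 -1.   ] yaw_y -44.82 F [-1.6  4.7 -0.5] w 0.0004 q [-1.34  0.36  0.68  2.02 -0.3   0.86 -1.27]
```

View pics/t12z.png

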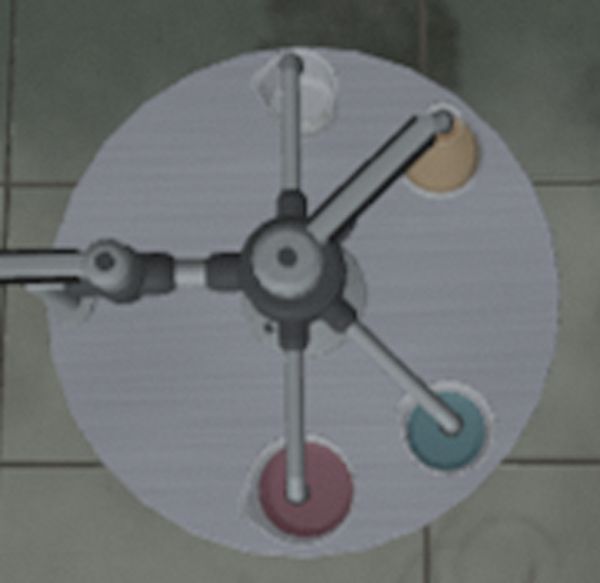

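```bash
python3 -c "
from bench import manip
print(manip.hand_in(), manip.state()['time'])"
```

```text
the job is handed in; nothing more can be done
the job is handed in; nothing more can be done
```

The job is done and handed in at about 10 s. No verdict was reported.

**Selector lever:** with the feed lever still closed, I pushed it with the shut fingers until it pointed at the conical flask, the orange-filled one under the +x-y outlet. The final top view puts it at -44.8° against an outlet bearing of about -43.8°. That is 2–3 mm off at the tip, and about 3 mm more by the flask's foot outline. It had not moved while I opened the feed lever.

**Feed lever:** I then pushed it along its arc to the stop, where the force rose to 24 N with no further travel. The final view shows it about 1–2° from the pipe direction.

**Glassware and arm:** all four vessels look unmoved in the final top view, though I only compared the pictures by eye. The arm is clear of everything.

**A check that disagreed:** the depth images showed the fingertips about 40 mm higher than the reported tool height and `finger_overhang` imply. A probe that passed over the lever without touching it agreed with the images, so I set the pushing heights from vision.

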